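Move the key bangle to the free rail with the pick-off fork

ROBOT

A 7-joint arm with a two-finger parallel gripper is mounted at the origin on the work surface. World frame = base frame: x ahead of the robot, y to its left, z up, the work surface at z = 0. Lengths are in m, angles in rad, forces in N, time in s.
With the tool pointing down it reaches from about 0.375 to 0.925 m from the base axis. Payload 3.1 kg.
Tool frame: the origin (TCP) lies on the centre line of the jaws, within the pads' length; the fingertips stand 8 mm ahead of it and the grasp point (between the pads) lies 11 mm behind it (arm.finger_overhang is the distance from the TCP to the fingertips, in m); z points along the fingers, x is the direction in which the jaws open and shut, and the axes are right-handed (so a half turn about z gives the same grasp; the last joint's range is limited). The gripper opens to 85 mm and grips with 20 to 120 N. Pads are 22 mm wide; open, the fingers measure 114 mm over their backs; the gripper's body (76 mm by 85 mm) begins 54 mm behind the grasp point. The pads swing forward as they close: fully open they stand 13 mm farther back than shut.
Start: joints at [-1.301, 0.383, 0.044, 1.598, -0.018, 1.161, -0.05], TCP at [0.234, 0.607, 0.239] pointing down, gripper open.
Joint ranges: [-2.61, 2.61], [-0.41, 2.15], [-1.48, 1.57], [0, 2.5], [-1.57, 4.71], [0.05, 1.97], [-2.85, 2.85]. Speed limits (rad/s): [2.79, 2.79, 3.14, 3.14, 3.14, 3.14, 3.14].

INTERFACE

Orientations are given as a unit quaternion [x, y, z, w].
In Python, from station import arm, viewer, workorder gives the robot as it stands.
- The arm moves only by the tool carry_out, never from a script. Its argument "moves" is a list of rows, each a list of 6 numbers: the shift along the world's x, y, z in m, then the turn, a rotation vector about the world's x, y, z in rad. In form: [[dx, dy, dz, wx, wy, wz], ...]. A call has 1 to 20 rows; each row is the pose to reach, as a shift and turn from the pose commanded when the call began; what a row does not reach only later rows make up. A row lasts 1/8 s, in which the tool goes at most 62.5 mm and 10.7 degrees, less where a joint would pass 70% of its speed; a pose out of reach is approached as far as the arm can. A call with a gripper value outside its range is refused whole. "fingers" is the opening, from 0 (shut) to 1 (fully open), set as the call begins (left out, the last holds). The fingers move at their own pace and stop on an object; "newtons" is the grip in N (left out, the last holds). Time passes only in rows, so rows that repeat a pose let the fingers close. It gives the time, the measured TCP pose, the force and the opening at its end, in the units of the state.
- arm.get_state(): the state, without advancing time (a new reading comes with each control period).
- viewer.camera(name): name is "scene" or "side" or "wrist"; returns the picture (420x560x3 uint8, red, green, blue); there is no depth.
- viewer.get_calibration(name): a dict with "vfov" (degrees; the focal length in pixels is half the picture's height over the tangent of half this angle, whatever the lens; pixels are square), "cx", "cy" (the principal point, pixels), "xyz" and "orientation" of the camera in the world; the wrist camera has in their place "tool_from_camera" (4x4, takes a point from camera to tool coordinates, whose origin is the TCP and whose axes are the tool frame's). Camera axes: x right, y up, looking along -z (the intrinsics and any distortion apply to the point x, -y, -z); pixel columns grow to the right and rows downward; lengths in m; the calibration is good to about 2 mm. A picture is of the moment at which its call begins: read the wrist's pose just before it. get_calibration takes no time and is no camera call.
- workorder.close_job(): hands the job in, once; it reports no verdict.
Trained networks look in the newest picture that a camera, given by its name, has taken for a name from the list of things; names that differ only in an ending like _2 or _b are one class to them, and where a whole thing is asked for, a point or a joint stands for the part that bears it (a point fixed in the world has none). Each returns a list of dicts, best first, with "confidence" (0 to 1); they miss things now and then, are a little off and sometimes report something else, mostly with a low value. They report only what shows in the picture. A call takes as long as a camera call.
- viewer.masks_of(camera, name): "mask" (420x560 bool, what is visible of it) and "xy" ([column, row] in pixels, amid what is visible of it).
The state is a dict: "t": time; "joint_pos": joint angles; "qd": joint speeds; "joint_efforts": joint torques, N m; "ee_pos": TCP position; "ee_rot": TCP orientation; "wrist_force": force on the tool from outside, world axes, zero at the start; "ft_torque": the same for the moment, N m; "gripper_width": opening from 0.0 (shut) to 1.0 (fully open).
Only numpy, scipy, OpenCV 4.12 (cv2) and the standard library are available. Lean on these libraries where they do the work, as an engineer would, in place of code of your own. Each camera call takes 0.05 s, during which the arm holds its last target. There are 200 camera calls.

TASK

The grey key bangle (the ring with a flat tag) has just been varnished, so keep your hand off it: take the two-pronged pick-off fork from its cup, lift the bangle with it over the upturned end of its rail, and hang it on the empty rail of the stand. Then stand the fork back in its cup, upright and fully seated, and leave everything else on the console where it is.

Things in the scene. Friction and masses are not known exactly. Their poses are not given: they have to be found in the camera images.
- stand: Fixed key stand. Origin on the table below the front face of a plywood pegboard strip (420 x 36 x 12 thick, mid-height 200 mm above the table, posts behind its ends). x points from the rail ends into the strip, y along it, z up. Four 10 mm round wooden rails stick out to -x at y = +157.5, +52.5, -52.5, -157.5 mm. Feet 14 high, 34 wide at y = +/-190, from x = -30 to 90 mm.
- rail_stop (a point): Top of the end stop of the empty rail. All four rails are alike: level, axis 200 mm above the table, running from the strip (stand x = 0) to x = -60 mm, where each ends in an upturned stop, 10 mm thick, whose top is 217 mm above the table (12 mm above the rail's upper surface).
- free_rail (a point): Point on the axis of the empty rail, halfway along its usable length (stand x = -30, y = +52.5, z = 200 mm); axes as stand. The bangle, opener and hoop hang one each on the other three rails, in any order.
- fob: Grey plastic key bangle, 50 to 100 g, rigid: a ring of 9 mm round bar, bar centre line at radius 40 mm (16-sided, a corner on top), and below it a flat tag (34 wide, 8 thick, 46 high; centre 64 mm under the ring's). Origin: ring centre; z to the ring's top, x through the ring (along the rail), y across. Hanging, the origin is 30.3 mm below the rail's axis. Not to be touched by hand or arm.
- fork: Loose pick-off fork, about 0.26 kg, standing upright in the cup. Origin at the centre of its foot's underside; z up, x the way the prongs point. Steel foot: a cone from radius 12 mm at z=0 to 28 mm at z=19, top at z=34. A 10 mm shank rises to the handle.
- fork_handle (a point): Centre of the fork's wooden handle, on the shank's axis 155 mm above the fork's origin: 24 x 24 mm, faces square to the fork's x and y, 56 mm high (z = 127 to 183 mm).
- fork_seat (a point): Midpoint between the two prong seats (fork x = 59, y = 0, z = 75 mm). Prongs: 6 mm round steel bar at y = +/-17 mm, joined by a cross bar at x=0; axis at z = 81 mm from x=0 to 44, dipping to a level seat at z = 75 mm from x = 52 to 66, then turned up to the tip at x = 72, z = 84 mm. A ring carried on both prongs rests in the seats.
- cup: Fixed white ceramic cup that holds the fork; origin on the table below its centre. Conical hollow (about 50 degrees steep) that matches the fork's foot, rim 38 mm radius at 37 mm height; the foot centres itself when lowered in, at any yaw.
- cup_seat (a point): Where the fork's origin comes to rest when fully seated in the cup (centre of the cup, 9.6 mm above the table).
- opener: Steel bottle opener hanging on a rail, 145 mm long, 48 mm wide, leave alone. Origin at the centre of its upper loop, whose outer radius is 24 mm.
- hoop: Plain wooden hoop without tag hanging on a rail, 82 mm outer diameter, leave alone. Origin at its centre.
- bottle: Amber glass bottle, 48 mm diameter, 190 mm high (neck 20 mm wide above 150 mm), loose; origin at the centre of its underside, z up.
- eye_plate: Ceramic evil-eye plate lying flat, 110 mm diameter, 17 mm high, loose; origin at the centre of its underside, z up.
- paperweight: Round glass paperweight, 70 mm diameter, 48 mm high, loose; origin at the centre of its underside, z up.
- tealight: Glass tealight holder, 52 mm diameter, 50 mm high, loose; origin at the centre of its underside, z up.
- figure: Small brass figure, 48 mm diameter, 60 mm high, loose; origin at the centre of its underside, z up.
- case: Black glasses case, 155 x 60 x 45 mm high, loose; origin at the centre of its underside, long side along its x, z up.

How it is judged:
By the outcome, as a careful person would: the job done as asked, in the order asked, and still so for the second after the job is handed in, with the robot touching nothing.
It also fails if it takes over 70 s, if anything falls off the work surface, if the arm or the gripper's body presses on something with over 40 N, if the wrist force passes 120 N, or if a joint passes its speed limit or range.

## Working session

There is one attempt and no reset: what is moved stays moved. The work goes in short steps, Python scripts to look and compute and a tool call to move; the robot and the scene stay as the last step left them, time stands still between calls to the robot, and variables do not carry over. Pictures are saved under pics/ and viewed, about 8 in all and at most 12, crops included, and the job is handed in when it is done.

Besides the shell and the picture viewer there is one more tool, called as name([rows], argument=value, ...), one row to a line, values as JSON. carry_out: Moves the arm, as the interface text tells. Its arguments: {"type":"object","properties":{"moves":{"type":"array","items":{"type":"array","items":{"type":"number"}}},"fingers":{"type":"number"},"newtons":{"type":"number"}},"required":["moves"]}

```bash
ls; mkdir -p pics
python3 - <<'E'
from station import arm, viewer, workorder
import cv2, numpy as np
s=arm.get_state(); print({k:np.round(v,3) for k,v in s.items()})
for c in ("scene","side","wrist"):
    im=viewer.camera(c); cv2.imwrite(f"pics/{c}0.png",im[:,:,::-1]); print(c,viewer.get_calibration(c))
a=cv2.imread("pics/scene0.png");b=cv2.imread("pics/side0.png")
cv2.imwrite("pics/both0.png",np.vstack([a,b])[:,:] if 0 else cv2.resize(np.hstack([a,b]),(800,300)))
E
```

```text
pics
{'t': np.float64(0.0), 'joint_pos': array([-1.301,  0.384,  0.044,  1.6  , -0.018,  1.161, -0.05 ]), 'qd': array([ 0.001, -0.001,  0.001,  0.   , -0.   ,  0.001,  0.   ]), 'joint_efforts': array([-0.0000e+00, -4.3346e+01,  1.0240e+00, -2.4952e+01,  1.1000e-02,
        1.1000e-02,  0.0000e+00]), 'ee_pos': array([0.233, 0.606, 0.238]), 'ee_rot': array([ 0.824,  0.566, -0.001,  0.001]), 'wrist_force': array([ 0.084, -0.959,  0.085]), 'ft_torque': array([-0.022,  0.028,  0.019]), 'gripper_width': np.float64(0.998)}
scene {'vfov': 44.02240776549886, 'cx': 284.6769107722061, 'cy': 205.9485616739775, 'xyz': array([0.90250265, 0.67304619, 1.02679998]), 'orientation': array([0.08745155, 0.33375227, 0.90254506, 0.25763164])}
side {'vfov': 51.02215195412334, 'cx': 270.54825398338886, 'cy': 202.7538141666819, 'xyz': array([ 0.07514724, -0.70651877,  0.81876252]), 'orientation': array([ 0.42845482, -0.11792657, -0.25984741,  0.85732089])}
wrist {'vfov': 62.20593505459607, 'cx': 277.06340160711983, 'cy': 207.0345366999746, 'tool_from_camera': array([[ 9.99999781e-01, -3.30319581e-04, -5.74278765e-04,
        -6.17860052e-04],
       [-4.90517880e-04, -9.51815559e-01, -3.06670673e-01,
        -7.87215880e-02],
       [-4.45308135e-04,  3.06670888e-01, -9.51815512e-01,
        -1.33630146e-01],
       [ 0.00000000e+00,  0.00000000e+00,  0.00000000e+00,
         1.00000000e+00]])}
```

View pics/scene0.png

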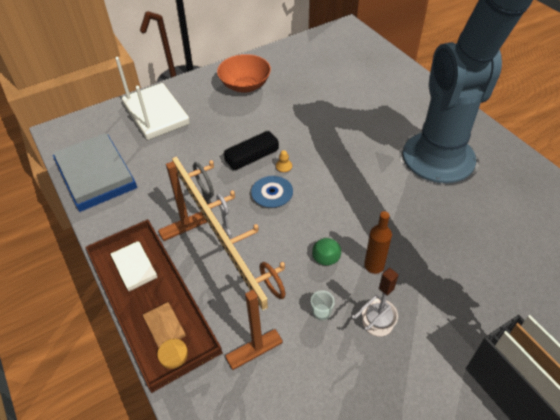

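View pics/side0.png

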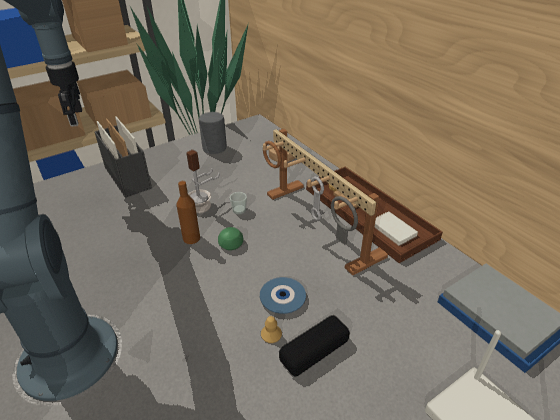

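The scene view shows four rails facing the robot: hoop on rail tip (283,265), the empty rail at (257,228), opener at (232,195) and bangle at (205,165). The fork is in its cup at (380,315), with the bottle and tealight nearby. Next I'll take masks and zoomed crops.

```bash
cat > h.py <<'E'
from station import arm, viewer, workorder
import cv2, numpy as np
from scipy.spatial.transform import Rotation as R
from scipy.optimize import least_squares
def cam(name, st=None):
    c=viewer.get_calibration(name); f=210/np.tan(np.radians(c['vfov']/2))
    if 'xyz' in c: Rm=R.from_quat(c['orientation']).as_matrix(); t=np.array(c['xyz'])
    else:
        st=st or arm.get_state(); T=np.array(c['tool_from_camera']); Rt=R.from_quat(st['ee_rot']).as_matrix()
        Rm=Rt@T[:3,:3]; t=Rt@T[:3,3]+st['ee_pos']
    return dict(f=f,cx=c['cx'],cy=c['cy'],R=Rm,t=t)
def proj(c,P):
    q=(np.atleast_2d(P)-c['t'])@c['R']
    return np.c_[c['cx']-c['f']*q[:,0]/q[:,2], c['cy']+c['f']*q[:,1]/q[:,2]]
def ray(c,uv):
    d=np.array([(uv[0]-c['cx'])/c['f'],-(uv[1]-c['cy'])/c['f'],-1.]); return c['R']@d
def atz(c,uv,z):
    d=ray(c,uv); return c['t']+d*(z-c['t'][2])/d[2]
E
python3 - <<'E'
from h import *
a=cv2.imread("pics/scene0.png");b=cv2.imread("pics/side0.png")
def crop(im,x,y,w,h,W,H): return cv2.resize(im[y:y+h,x:x+w],(W,H),interpolation=cv2.INTER_CUBIC)
cv2.imwrite("pics/c1.png",np.hstack([crop(a,150,145,160,240,400,600),crop(b,245,120,160,240,400,600)]))
cv2.imwrite("pics/c2.png",np.hstack([crop(a,300,210,100,150,400,600),crop(b,170,130,100,150,400,600)]))
for n in ["stand","fob","fork","cup","opener","hoop","bottle","eye_plate","paperweight","tealight","figure","case"]:
    for cn in ("scene","side"):
        r=viewer.masks_of(cn,n)
        if r:
            m=r[0]['mask']; ys,xs=np.nonzero(m); np.save(f"pics/m_{cn}_{n}.npy",m)
            print(n,cn,round(r[0]['confidence'],2),np.round(r[0]['xy']),xs.min(),xs.max(),ys.min(),ys.max(),np.round(atz(cam(cn),((xs.min()+xs.max())/2,(ys.min()+ys.max())/2),0.0)[:2],3))
        else: print(n,cn,None)
E
```

```text
stand scene 0.83 [233. 246.] 159 283 158 367 [ 0.679 -0.009]
stand side 0.73 [340. 190.] 263 386 129 273 [0.792 0.118]
fob scene 0.9 [202. 184.] 193 213 162 203 [ 0.601 -0.267]
fob side 0.9 [342. 226.] 331 357 196 243 [0.782 0.015]
fork scene 0.67 [384. 304.] 353 397 268 328 [0.428 0.262]
fork side 0.85 [199. 177.] 187 219 150 203 [0.543 0.456]
cup scene 0.88 [379. 323.] 362 398 298 335 [0.448 0.304]
cup side 0.78 [204. 203.] 192 210 189 212 [0.478 0.338]
opener scene 0.77 [221. 214.] 216 231 193 236 [ 0.606 -0.137]
opener side 0.6 [316. 200.] 311 323 176 219 [0.784 0.145]
hoop scene 0.95 [277. 277.] 259 284 261 298 [0.601 0.096]
hoop side 0.65 [278. 154.] 264 279 142 166 [0.811 0.446]
bottle scene 0.76 [375. 245.] 364 391 210 273 [0.326 0.14 ]
bottle side 0.81 [185. 218.] 176 199 181 243 [0.419 0.309]
eye_plate scene 0.85 [273. 191.] 250 292 175 206 [ 0.461 -0.144]
eye_plate side 0.9 [284. 294.] 260 305 277 314 [ 0.472 -0.12 ]
paperweight scene 0.66 [328. 250.] 312 340 237 264 [0.448 0.095]
paperweight side 0.76 [231. 237.] 218 242 227 249 [0.468 0.133]
tealight scene 0.97 [321. 307.] 310 333 290 319 [0.54  0.212]
tealight side 0.74 [239. 200.] 229 246 192 213 [0.567 0.264]
figure scene 0.47 [283. 162.] 276 291 150 171 [ 0.373 -0.222]
figure side 0.64 [272. 330.] 261 282 316 341 [ 0.398 -0.185]
case scene 0.76 [250. 148.] 224 278 131 168 [ 0.429 -0.31 ]
case side 0.93 [316. 346.] 279 349 315 375 [ 0.45  -0.272]
```

View pics/c1.png

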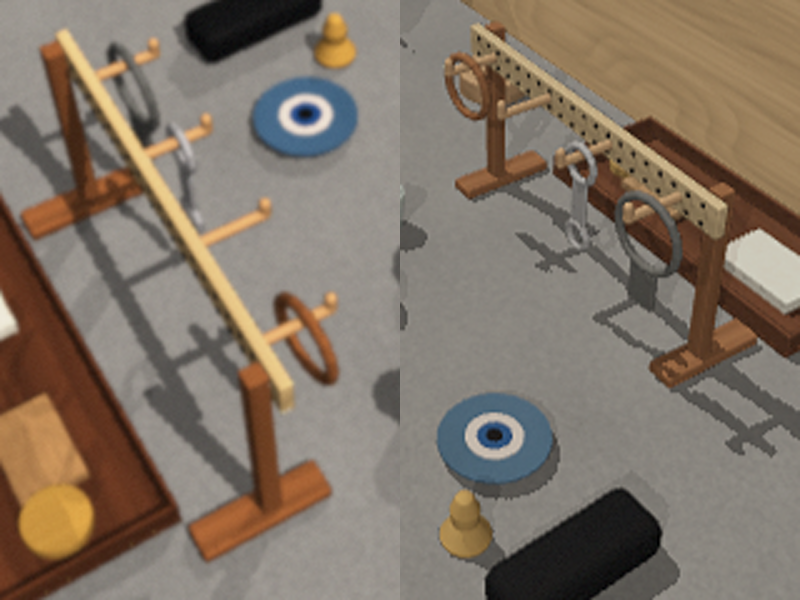

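View pics/c2.png

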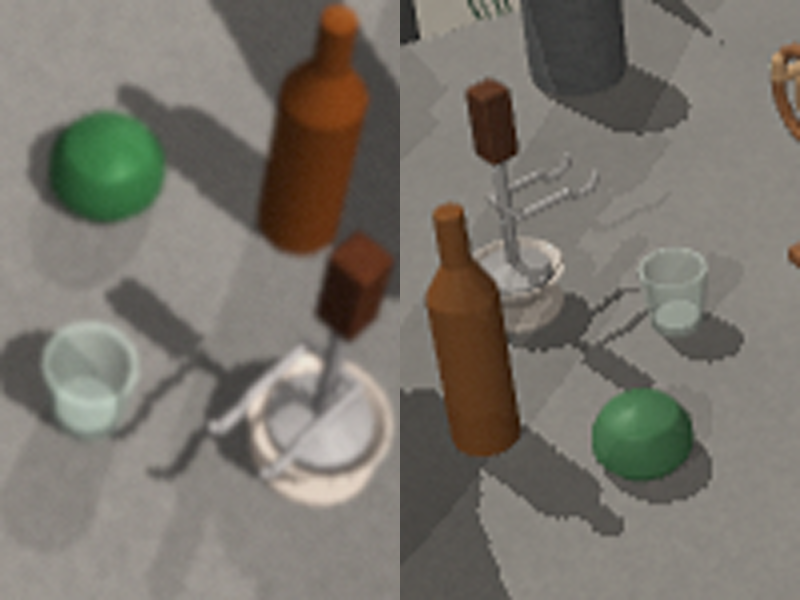

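Run:
```python
from h import *
S=cam('scene');D=cam('side')
def fit(pts,x0,name):
    def f(p):
        c,s=np.cos(p[2]),np.sin(p[2]); out=[]
        for C,P,uv in pts:
            W=np.array([p[0]+c*P[0]-s*P[1],p[1]+s*P[0]+c*P[1],P[2]]); out+=list(proj(C,W)[0]-uv)
        return np.array(out)
    best=min((least_squares(f,[x0[0],x0[1],y],loss='soft_l1') for y in np.arange(-3,3.2,1)),key=lambda r:r.cost)
    print(name,np.round(best.x,4),'\n',np.round(f(best.x).reshape(-1,2),1).tolist()); return best.x
t=[-.065,0,.214]
ys=[-.1575,-.0525,.0525,.1575]
sc=[(211.6,161.4),(232.8,193),(256,226.2),(282.4,264.6)]; sd=[(336.6,200),(309.4,180),(285.8,161.2),(265,145.6)]
pts=[(S,[-.061,y,.215],u) for y,u in zip(ys,sc)]+[(D,[-.061,y,.215],u) for y,u in zip(ys,sd)]
pts+=[(D,[0,.21,.218],(274.5,130.5)),(D,[0,-.21,.218],(374,203))]
st=fit(pts,[.7,0],'stand')
z=.0096
fp=[(S,[0,0,z+.155],(388.7,281.7)),(D,[0,0,z+.155],(193.2,160.5)),(S,[0,0,.037],(380,315)),(D,[0,0,.037],(199.2,197.5)),
(S,[.072,.017,z+.084],(367,328.2)),(S,[.072,-.017,z+.084],(353.2,316.7)),(D,[.072,.017,z+.084],(212.5,169.5)),(D,[.072,-.017,z+.084],(219.2,173.8))]
fk=fit(fp,[.45,.3],'fork')
for n,z2,(a,b) in [('tealight',.05,(0,0))]:
    pass
```

```text
stand [ 0.688   0.0393 -0.0237] 
 [[-1.0, 0.8], [-1.0, -0.5], [-0.7, 0.1], [-0.7, -0.4], [-0.3, 1.9], [-0.3, 0.1], [-0.5, -0.2], [-0.7, -1.5], [-1.5, -0.7], [-1.2, 0.6]]
fork [0.4612 0.313  0.1914] 
 [[-0.6, 0.3], [-0.6, -0.1], [-0.2, -0.8], [-1.2, -0.8], [-1.1, 0.1], [-0.2, 0.2], [-0.9, -0.2], [-0.6, -0.2]]
```

Run:
```python
from h import *
S=cam('scene');D=cam('side')
def tri(u,v):
    A=[];b=[]
    for c,p in ((S,u),(D,v)):
        d=ray(c,p); d/=np.linalg.norm(d); M=np.eye(3)-np.outer(d,d); A.append(M); b.append(M@c['t'])
    return np.linalg.lstsq(np.vstack(A),np.hstack(b),rcond=None)[0]
Rs=R.from_euler('z',-.0237).as_matrix(); o=np.array([.688,.0393,0])
f=tri((203,179),(344.2,213.2)); print('fob',f.round(4),'stand',(Rs.T@(f-o)).round(4))
print('bottle',tri((385,213),(182,182.5)).round(3))
print('tealight',tri((321.5,304),(238,203)).round(3))
print('hoop',(Rs.T@(tri((276.5,280),(271.5,154))-o)).round(3))
print('stop fob',(o+Rs@[-.065,-.1575,.217]).round(4),'stop free',(o+Rs@[-.065,.0525,.217]).round(4))
print('rails pos', [(o+Rs@[x,y,.2]).round(4) for x in (-.03,) for y in (-.1575,.0525)])
```

```text
fob [ 0.6478 -0.1193  0.1727] stand [-0.0364 -0.1595  0.1727]
bottle [0.376 0.19  0.192]
tealight [0.549 0.225 0.03 ]
hoop [-0.043  0.159  0.177]
stop fob [ 0.6193 -0.1166  0.217 ] stop free [0.6243 0.0933 0.217 ]
rails pos [array([ 0.6543, -0.1174,  0.2   ]), array([0.6593, 0.0925, 0.2   ])]
```

carry_out([
  [0,0,0.04,0,0,0],
  [0.02,-0.026,0.07,0,0,0.1],
  [0.06,-0.078,0.08,0,0,0.22],
  [0.1,-0.13,0.08,0,0,0.34],
  [0.14,-0.18,0.08,0,0,0.46],
  [0.18,-0.232,0.08,0,0,0.558],
  [0.21,-0.271,0.08,0,0,0.558],
  [0.227,-0.293,0.07,0,0,0.558],
  [0.227,-0.293,0.06,0,0,0.558],
  [0.227,-0.293,0.06,0,0,0.558],
], fingers=1)

```text
t: 2.6
ee_pos: [0.459, 0.3145, 0.2981]
ee_rot: [0.636, 0.772, -0.001, -0.001]
wrist_force: [-0.2, -0.1, -0.9]
gripper_width: 1.002
```

Run:
```python
from h import *
s=arm.get_state(); print(s['t'],s['ee_pos'].round(4),s['ee_rot'].round(4),s['joint_pos'].round(2),s['wrist_force'].round(1))
im=viewer.camera('wrist'); C=cam('wrist',s)
o=im[:,:,::-1].copy()
def fp(P,x=.4612,y=.313,a=.1914): return R.from_euler('z',a).apply(P)+[x,y,.0096]
for P in [[12,12,183],[-12,12,183],[12,-12,183],[-12,-12,183],[72,17,84],[72,-17,84],[59,17,75],[59,-17,75]]:
    u=proj(C,fp(np.array(P)/1000.))[0]; cv2.circle(o,(int(u[0]),int(u[1])),3,(0,255,0),1); print(P,u.round(0))
cv2.imwrite('pics/w1.png',o)
```

```text
2.6 [0.459  0.3145 0.2981] [ 0.636   0.7717 -0.0011 -0.0008] [-0.85  0.16  0.19  1.76 -0.03  1.23  1.12] [-0.2 -0.1 -0.9]
[12, 12, 183] [291. 228.]
[-12, 12, 183] [292. 196.]
[12, -12, 183] [259. 228.]
[-12, -12, 183] [258. 196.]
[72, 17, 84] [292. 247.]
[72, -17, 84] [259. 247.]
[59, 17, 75] [291. 232.]
[59, -17, 75] [260. 232.]
```

View pics/w1.png

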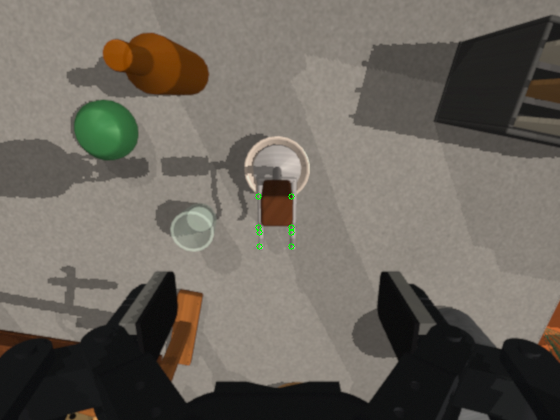

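The wrist view shows the fork handle at (277,205), within 2 px of the prediction, and the prongs at column 260/292 match too. I'll descend and grasp.

carry_out([
  [0.001,0,-0.03,0,0,0],
  [0.002,-0.001,-0.07,0,0,0],
  [0.002,-0.001,-0.105,0,0,0],
  [0.002,-0.001,-0.13,0,0,0],
  [0.002,-0.001,-0.142,0,0,0],
  [0.002,-0.001,-0.144,0,0,0],
  [0.002,-0.001,-0.144,0,0,0],
])

```text
t: 3.52
ee_pos: [0.4632, 0.3136, 0.1564]
ee_rot: [0.636, 0.771, 0.001, 0.0]
wrist_force: [0.9, 0.0, -0.3]
gripper_width: 1.001
```

carry_out([
  [0,0,0,0,0,0],
  [0,0,0,0,0,0],
  [0,0,0,0,0,0],
  [0,0,0,0,0,0],
  [0,0,0,0,0,0],
  [0,0,0,0,0,0],
  [0,0,0,0,0,0],
  [0,0,0,0,0,0],
], fingers=0, newtons=70)

```text
t: 4.53
ee_pos: [0.4628, 0.3133, 0.1556]
ee_rot: [0.637, 0.771, 0.001, -0.0]
wrist_force: [-1.0, 3.0, 2.2]
gripper_width: 0.27
```

carry_out([
  [0,0,0.01,0,0,0],
  [0,0,0.03,0,0,0],
  [0,0,0.06,0,0,0],
  [0,0,0.09,0,0,0],
  [0,0,0.115,0,0,0],
  [0.004,-0.01,0.13,0,0,0],
  [0.01,-0.03,0.132,0,0,-0.03],
  [0.02,-0.06,0.132,0,0,-0.06],
  [0.03,-0.1,0.132,0,0,-0.1],
  [0.04,-0.14,0.132,0,0,-0.14],
  [0.048,-0.18,0.132,0,0,-0.18],
  [0.048,-0.22,0.132,0,0,-0.215],
  [0.048,-0.26,0.132,0,0,-0.215],
  [0.048,-0.3,0.132,0,0,-0.215],
  [0.048,-0.34,0.132,0,0,-0.215],
  [0.048,-0.38,0.125,0,0,-0.215],
  [0.048,-0.41,0.115,0,0,-0.215],
  [0.048,-0.424,0.105,0,0,-0.215],
  [0.048,-0.428,0.096,0,0,-0.215],
  [0.048,-0.428,0.095,0,0,-0.215],
])

```text
t: 7.02
ee_pos: [0.5098, -0.1145, 0.2488]
ee_rot: [0.716, 0.699, -0.001, -0.001]
wrist_force: [-0.3, 0.8, -2.6]
gripper_width: 0.272
```

```bash
cat > over.py <<'E'
from h import *
import sys
Rs=R.from_euler('z',-.0237).as_matrix(); so=np.array([.688,.0393,0])
def shot(tag,fob=None,crops={'scene':(150,120,200,150),'side':(250,110,200,150)}):
    s=arm.get_state(); print(s['t'],s['ee_pos'].round(4),s['ee_rot'].round(4),s['joint_pos'].round(2),s['wrist_force'].round(1),s['gripper_width'])
    Rt=R.from_quat(s['ee_rot']); xa=Rt.apply([1,0,0]); yaw=np.arctan2(xa[1],xa[0])-np.pi/2
    F=R.from_euler('z',yaw).as_matrix(); org=s['ee_pos']+[0,0,-.146]-F@[.0016,0,0]
    print('fork',org.round(4),'yaw',yaw.round(4),'seat in stand',(Rs.T@(org+F@[.059,0,.075]-so)).round(4))
    out=[]
    for n,(x,y,w,h) in crops.items():
        im=viewer.camera(n)[:,:,::-1]; C=cam(n,s); k=4 if w<=200 else 2
        o=cv2.resize(im,None,fx=k,fy=k,interpolation=cv2.INTER_CUBIC)
        for P in [[0,0,0],[0,0,.155],[.072,.017,.084],[.072,-.017,.084],[.059,.017,.075],[.059,-.017,.075],[0,.017,.081],[0,-.017,.081]]:
            u=proj(C,org+F@P)[0]*k+k/2; cv2.circle(o,(int(u[0]),int(u[1])),3,(0,255,0),1)
        for yy in (-.1575,.0525):
            u=proj(C,so+Rs@[-.061,yy,.215])[0]*k+k/2; cv2.circle(o,(int(u[0]),int(u[1])),3,(0,0,255),1)
        o=o[y*k:(y+h)*k,x*k:(x+w)*k]; out.append(o)
    v=np.vstack(out) if len(out)>1 else out[0]
    f=min(800/v.shape[1],600/v.shape[0],1); cv2.imwrite(f'pics/{tag}.png',cv2.resize(v,None,fx=f,fy=f,interpolation=cv2.INTER_AREA))
E
python3 -c "
from over import *
shot('p1',crops={'scene':(180,110,200,100),'side':(260,130,200,130)})"
```

```text
7.025 [ 0.5098 -0.1145  0.2488] [ 0.7156  0.6986 -0.0008 -0.0013] [-0.37  0.14  0.56  1.91 -0.08  1.12  1.77] [-0.3  0.8 -2.6] 0.2719207478224808
fork [ 0.5082 -0.1145  0.1028] yaw -0.024 seat in stand [-0.1172 -0.158   0.1778]
```

View pics/p1.png

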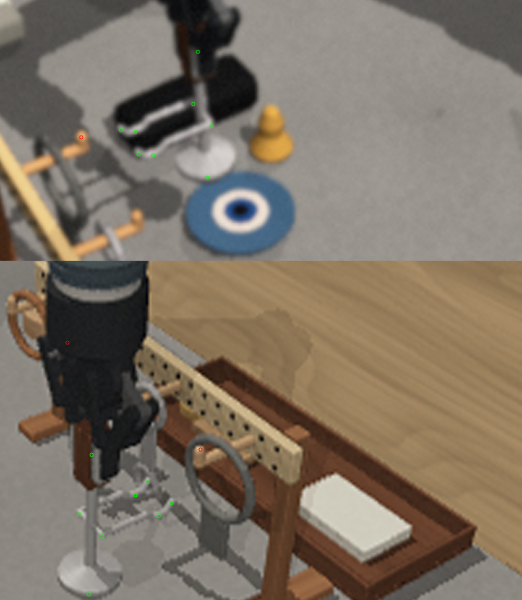

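The overlay agrees with the picture: the prong tips are on their predicted points and the fork is straight in line with the bangle's rail. Now I'll insert it under the ring.

carry_out([
  [0.015,0,0,0,0,0],
  [0.03,-0.001,0,0,0,0],
  [0.045,-0.001,0,0,0,0],
  [0.058,-0.001,0,0,0,0],
  [0.07,-0.002,0,0,0,0],
  [0.078,-0.002,0,0,0,0],
  [0.081,-0.002,0,0,0,0],
  [0.081,-0.002,0,0,0,0],
  [0.081,-0.002,0,0,0,0],
])

```text
t: 8.25
ee_pos: [0.5912, -0.1176, 0.2502]
ee_rot: [0.716, 0.698, -0.0, -0.0]
wrist_force: [-0.9, -1.4, -2.9]
gripper_width: 0.272
```

```bash
python3 -c "
from over import *
shot('p2',crops={'scene':(160,130,120,80),'side':(290,160,120,100)})"
```

```text
8.25 [ 0.5912 -0.1176  0.2502] [ 7.159e-01  6.982e-01 -1.000e-04 -2.000e-04] [-0.33  0.31  0.55  1.73 -0.18  1.15  1.82] [-0.9 -1.4 -2.9] 0.27246018426489654
fork [ 0.5896 -0.1176  0.1042] yaw -0.0251 seat in stand [-0.0356 -0.1592  0.1792]
```

View pics/p2.png

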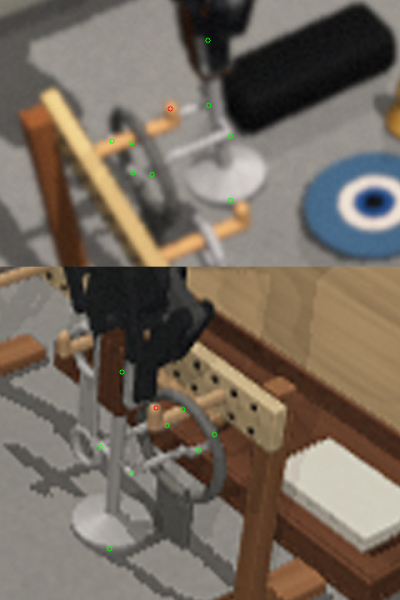

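Both prongs are through the ring on either side of the rail, the seats are at the ring plane, and the wrist force is small. Lifting.

carry_out([
  [0,0,0.006,0,0,0],
  [0,0,0.012,0,0,0],
  [0,0,0.016,0,0,0],
  [0,0,0.02,0,0,0],
  [0,0,0.024,0,0,0],
  [0,0,0.028,0,0,0],
  [0,0,0.033,0,0,0],
  [0,0,0.038,0,0,0],
  [0,0,0.042,0,0,0],
  [0,0,0.044,0,0,0],
  [0,0,0.044,0,0,0],
  [0,0,0.044,0,0,0],
])

```text
t: 9.85
ee_pos: [0.5915, -0.1174, 0.294]
ee_rot: [0.716, 0.698, -0.0, -0.0]
wrist_force: [0.2, -0.4, -3.5]
gripper_width: 0.275
```

```bash
python3 -c "
from over import *
shot('p3',crops={'scene':(160,130,120,80),'side':(290,160,120,100)})"
```

```text
9.85 [ 0.5915 -0.1174  0.294 ] [ 7.158e-01  6.983e-01 -2.000e-04 -2.000e-04] [-0.34  0.28  0.56  1.67 -0.15  1.24  1.8 ] [ 0.2 -0.4 -3.5] 0.27495585171065706
fork [ 0.5899 -0.1174  0.148 ] yaw -0.0248 seat in stand [-0.0353 -0.159   0.223 ]
```

View pics/p3.png

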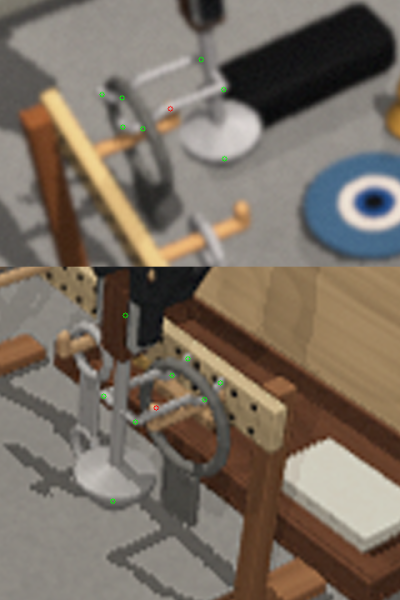

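The ring now rests on both prongs in the seats with its bar above the stop; the −z load rose by about 0.6 N. I'll withdraw slowly and go across.

carry_out([
  [-0.004,0,0,0,0,0],
  [-0.01,0,0,0,0,0],
  [-0.018,0,0,0,0,0],
  [-0.027,0.001,0,0,0,0],
  [-0.037,0.001,0,0,0,0],
  [-0.047,0.001,0,0,0,0],
  [-0.057,0.001,0,0,0,0],
  [-0.066,0.002,0,0,0,0],
  [-0.074,0.002,0,0,0,0],
  [-0.079,0.002,0,0,0,0],
  [-0.081,0.002,0,0,0,0],
  [-0.081,0.002,0,0,0,0],
])

```text
t: 11.45
ee_pos: [0.5108, -0.1155, 0.2943]
ee_rot: [0.716, 0.698, 0.0, 0.0]
wrist_force: [-1.5, -0.4, -4.0]
gripper_width: 0.274
```

carry_out([
  [0,0.003,0,0,0,0],
  [0,0.008,0,0,0,0],
  [0,0.016,0,0,0,0],
  [0.001,0.027,0,0,0,0],
  [0.001,0.04,0,0,0,0],
  [0.001,0.055,0,0,0,0],
  [0.002,0.071,0,0,0,0],
  [0.002,0.088,0,0,0,0],
  [0.002,0.105,0,0,0,0],
  [0.003,0.122,0,0,0,0],
  [0.003,0.139,0,0,0,0],
  [0.004,0.155,0,0,0,0],
  [0.004,0.17,0,0,0,0],
  [0.004,0.183,0,0,0,0],
  [0.005,0.194,0,0,0,0],
  [0.005,0.202,0,0,0,0],
  [0.005,0.208,0,0,0,0],
  [0.005,0.211,0,0,0,0],
  [0.005,0.211,0,0,0,0],
  [0.005,0.211,0,0,0,0],
])

```text
t: 13.95
ee_pos: [0.5157, 0.095, 0.2943]
ee_rot: [0.716, 0.698, -0.0, 0.0]
wrist_force: [0.7, 0.6, -4.4]
gripper_width: 0.273
```

```bash
python3 -c "
from over import *
shot('p4',crops={'scene':(200,160,160,110),'side':(230,100,160,130)})"
```

```text
13.95 [0.5157 0.095  0.2943] [ 7.161e-01  6.980e-01 -1.000e-04  1.000e-04] [-0.62  0.09  0.38  1.85 -0.04  1.21  1.32] [ 0.7  0.6 -4.4] 0.2726523641505779
fork [0.5141 0.095  0.1483] yaw -0.0256 seat in stand [-0.1161  0.0515  0.2233]
```

View pics/p4.png

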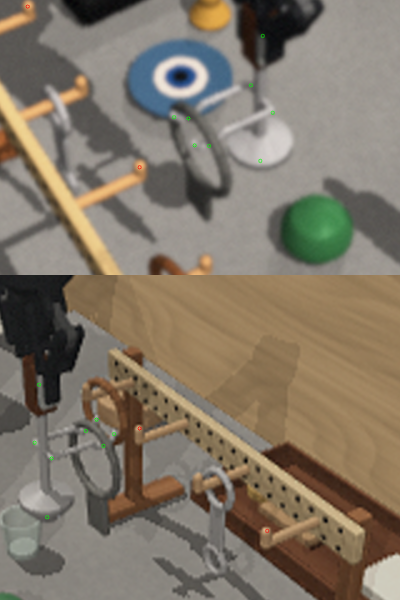

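The bangle hangs level on both prongs in front of the empty rail, off the opener and hoop. Now I'll advance, lower and withdraw partway.

carry_out([
  [0.004,0,0,0,0,0],
  [0.01,0,0,0,0,0],
  [0.018,0,0,0,0,0],
  [0.027,0,0,0,0,0],
  [0.037,0,0,0,0,0],
  [0.047,0,0,0,0,0],
  [0.057,-0.001,0,0,0,0],
  [0.066,-0.001,0,0,0,0],
  [0.074,-0.001,0,0,0,0],
  [0.08,-0.001,0,0,0,0],
  [0.083,-0.001,0,0,0,0],
  [0.083,-0.001,0,0,0,0],
])

```text
t: 15.55
ee_pos: [0.5987, 0.0945, 0.2942]
ee_rot: [0.716, 0.698, -0.0, -0.0]
wrist_force: [-0.1, -0.1, -3.2]
gripper_width: 0.274
```

carry_out([
  [0,0,-0.004,0,0,0],
  [0,0,-0.009,0,0,0],
  [0,0,-0.014,0,0,0],
  [0,0,-0.018,0,0,0],
  [0,0,-0.022,0,0,0],
  [0,0,-0.026,0,0,0],
  [0,0,-0.03,0,0,0],
  [0,0,-0.034,0,0,0],
  [0,0,-0.038,0,0,0],
  [0,0,-0.042,0,0,0],
  [0,0,-0.045,0,0,0],
  [0,0,-0.045,0,0,0],
  [0,0,-0.045,0,0,0],
])

```text
t: 17.18
ee_pos: [0.5988, 0.0946, 0.2494]
ee_rot: [0.716, 0.698, 0.0, 0.0]
wrist_force: [-0.1, -1.0, -3.1]
gripper_width: 0.269
```

```bash
python3 -c "
from over import *
shot('p5',crops={'scene':(200,160,130,100),'side':(250,110,130,110)})"
```

```text
17.175 [0.5988 0.0946 0.2494] [7.158e-01 6.983e-01 1.000e-04 1.000e-04] [-0.55  0.3   0.4   1.71 -0.13  1.15  1.43] [-0.1 -1.  -3.1] 0.269163533037628
fork [0.5972 0.0946 0.1034] yaw -0.0247 seat in stand [-0.0331  0.0531  0.1784]
```

View pics/p5.png

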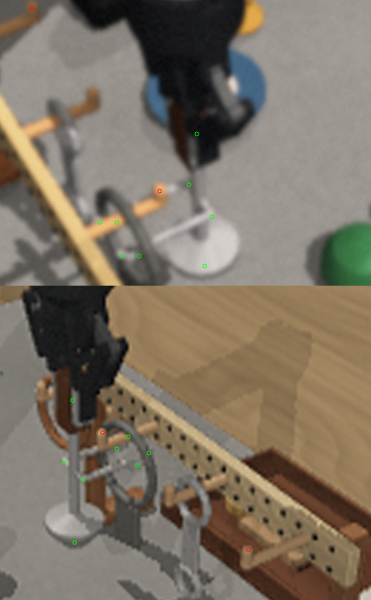

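The bangle hangs on the empty rail inside the stop and the prongs are clear below it. Withdrawing the fork.

carry_out([
  [-0.004,0,0,0,0,0],
  [-0.01,0,0,0,0,0],
  [-0.018,0,0,0,0,0],
  [-0.028,0.001,0,0,0,0],
  [-0.04,0.001,0,0,0,0],
  [-0.052,0.001,0,0,0,0],
  [-0.064,0.002,0,0,0,0],
  [-0.075,0.002,0,0,0,0],
  [-0.083,0.002,0.002,0,0,0],
  [-0.085,0.002,0.01,0,0,0],
  [-0.085,0.002,0.02,0,0,0],
  [-0.085,0.002,0.03,0,0,0],
])

```text
t: 18.77
ee_pos: [0.5144, 0.0966, 0.2805]
ee_rot: [0.716, 0.698, 0.001, 0.0]
wrist_force: [0.1, -0.2, -2.1]
gripper_width: 0.273
```

carry_out([
  [-0.003,0.01,0.005,0,0,0.02],
  [-0.008,0.03,0.005,0,0,0.04],
  [-0.014,0.055,0.005,0,0,0.07],
  [-0.02,0.085,0.005,0,0,0.1],
  [-0.027,0.115,0.005,0,0,0.13],
  [-0.034,0.145,0.005,0,0,0.16],
  [-0.041,0.172,0.005,0,0,0.19],
  [-0.046,0.195,0.005,0,0,0.21],
  [-0.05,0.21,0,0,0,0.215],
  [-0.051,0.216,-0.02,0,0,0.215],
  [-0.051,0.217,-0.04,0,0,0.215],
  [-0.051,0.217,-0.06,0,0,0.215],
  [-0.051,0.217,-0.07,0,0,0.215],
  [-0.051,0.217,-0.07,0,0,0.215],
])

```text
t: 20.52
ee_pos: [0.4624, 0.3128, 0.2084]
ee_rot: [0.637, 0.771, -0.001, -0.0]
wrist_force: [0.4, 0.4, -2.2]
gripper_width: 0.27
```

```bash
python3 -c "
from over import *
shot('p6',crops={'scene':(200,160,230,180),'side':(160,110,230,170)})"
```

```text
20.525 [0.4624 0.3128 0.2084] [ 6.371e-01  7.708e-01 -1.100e-03 -1.000e-04] [-0.84  0.24  0.2   1.86 -0.05  1.05  1.14] [ 0.4  0.4 -2.2] 0.2702785046507698
fork [0.4608 0.3125 0.0624] yaw 0.1894 seat in stand [-0.1759  0.2802  0.1374]
```

View pics/p6.png

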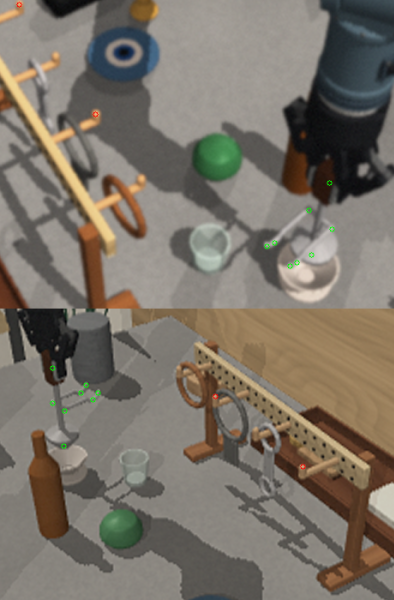

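The bangle hangs on the formerly empty rail between hoop and opener, and the fork is above its cup. Lowering it in.

carry_out([
  [0,0,-0.01,0,0,0],
  [0,0,-0.02,0,0,0],
  [0,0,-0.03,0,0,0],
  [0,0,-0.037,0,0,0],
  [0,0,-0.043,0,0,0],
  [0,0,-0.048,0,0,0],
  [0,0,-0.051,0,0,0],
  [0,0,-0.052,0,0,0],
  [0,0,-0.052,0,0,0],
])

```text
t: 21.75
ee_pos: [0.4628, 0.3136, 0.1574]
ee_rot: [0.637, 0.771, 0.0, 0.0]
wrist_force: [0.5, 0.2, -2.6]
gripper_width: 0.275
```

carry_out([
  [0,0,-0.001,0,0,0],
  [0,0,-0.002,0,0,0],
  [0,0,-0.002,0,0,0],
  [0,0,-0.002,0,0,0],
])

```text
t: 22.25
ee_pos: [0.4628, 0.3137, 0.1557]
ee_rot: [0.637, 0.771, 0.0, -0.0]
wrist_force: [-1.1, -0.3, 0.7]
gripper_width: 0.273
```

carry_out([
  [0,0,0,0,0,0],
  [0,0,0,0,0,0],
  [0,0,0,0,0,0],
  [0,0,0,0,0,0],
  [0,0,0,0,0,0],
  [0,0,0,0,0,0],
  [0,0,0,0,0,0],
  [0,0,0,0,0,0],
], fingers=1)

```text
t: 23.25
ee_pos: [0.4627, 0.3135, 0.1553]
ee_rot: [0.637, 0.771, -0.0, -0.0]
wrist_force: [-0.9, 0.1, 0.5]
gripper_width: 1.004
```

carry_out([
  [0,0,0.01,0,0,0],
  [0,0,0.03,0,0,0],
  [0,0,0.06,0,0,0],
  [0,0,0.09,0,0,0],
  [0,0,0.12,0,0,0],
  [0,0,0.145,0,0,0],
  [-0.02,0.04,0.145,0,0,0],
  [-0.05,0.08,0.145,0,0,0],
  [-0.08,0.12,0.145,0,0,0],
  [-0.1,0.16,0.145,0,0,0],
  [-0.1,0.16,0.145,0,0,0],
])

```text
t: 24.62
ee_pos: [0.3582, 0.4783, 0.3008]
ee_rot: [0.633, 0.774, 0.0, -0.001]
wrist_force: [0.4, 0.1, -0.1]
gripper_width: 0.999
```

Run:
```python
from h import *
s=arm.get_state(); print(s['t'],s['ee_pos'].round(3),s['wrist_force'].round(1),s['gripper_width'])
a=viewer.camera('scene')[:,:,::-1];b=viewer.camera('side')[:,:,::-1]
for n in ["fork","cup","bottle","eye_plate","paperweight","tealight","figure","case","opener","hoop","fob"]:
    for c in ('scene','side'):
        r=viewer.masks_of(c,n)
        if r:
            ys,xs=np.nonzero(r[0]['mask']); o=np.load(f'pics/m_{c}_{n}.npy'); Y,X=np.nonzero(o)
            print(n,c,xs.min()-X.min(),xs.max()-X.max(),ys.min()-Y.min(),ys.max()-Y.max())
k=lambda im,x,y,w,h:cv2.resize(im[y:y+h,x:x+w],(400,600),interpolation=cv2.INTER_CUBIC)
cv2.imwrite('pics/f.png',np.hstack([k(a,210,150,200,300)[:,:] if 0 else k(a,220,150,180,270),k(b,170,110,180,270)]))
```

```text
24.625 [0.358 0.478 0.301] [ 0.4  0.1 -0.1] 0.9992877792300028
fork scene 1 -1 0 -2
fork side 0 -1 0 0
cup scene 0 -1 1 0
cup side -3 0 0 0
bottle scene 0 0 2 -1
bottle side 1 -1 1 0
eye_plate scene 1 0 0 0
eye_plate side 0 -1 1 -2
paperweight scene 0 0 -1 0
paperweight side 0 1 0 0
tealight scene 1 0 1 0
tealight side 0 0 0 0
figure scene -1 0 0 1
figure side 0 -2 0 1
case side 0 0 0 1
opener scene 0 -1 1 1
opener side 0 0 0 0
hoop scene 0 0 1 0
hoop side 0 0 -1 0
fob scene 40 43 63 67
fob side -52 -8 119 132
```

View pics/f.png

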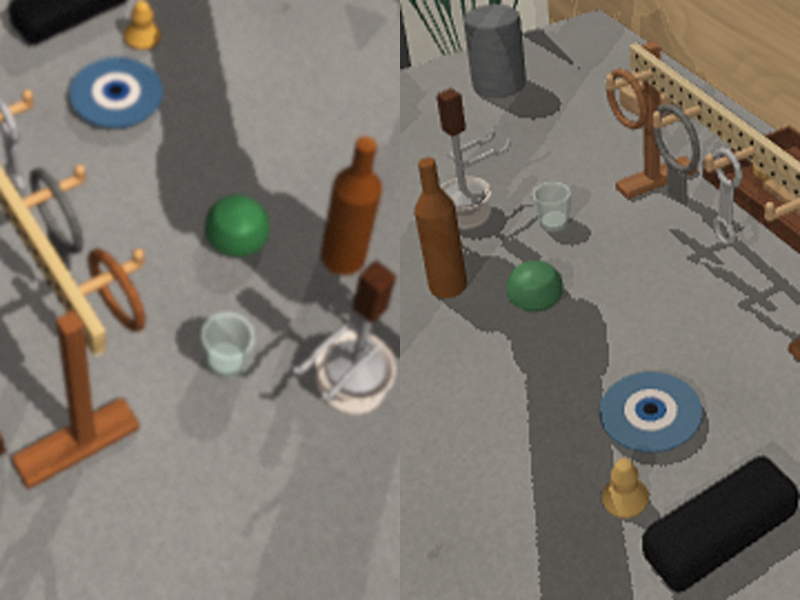

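The bangle hangs on the previously empty rail. The fork is upright in its cup with mask edges within 2 px of the start, and nothing else has moved. Handing in.

```bash
python3 -c "
from station import workorder; print(workorder.close_job())"
```

```text
the job is handed in; nothing more can be done
None
```

The bangle now hangs on the rail that was empty, and the fork is back in its cup. I handed the job in at about 25 s. I gripped the fork by its handle, lifted the bangle over its rail's stop on both prongs and lowered it behind the stop of the free rail. The last pictures show the bangle inside that stop, untouched by hand or arm.

- **Fork:** The tool height on release was within 0.3 mm of its height at the grasp. The wrist force showed the cup had taken the fork's weight. Its mask edges are within 2 px of the first pictures, so it is upright and seated.
- **Everything else:** The other items were within 1–2 px of where they began. One cup edge in the side view differed by 3 px, which I take as noise because the cup is fixed.
- **Checks that failed or disagreed:** The mask network did not report the case in the last scene view, though in the side view it had not moved. Its last side-view mask for the bangle was wrong (it landed well below the rails), so I judged the bangle by eye from the scene and side pictures.
- **Forces:** The wrist-force readings after each move stayed below 5 N.

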